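# Weigh a rough-turned blank on the bench balance

## Robot

A 6-joint arm with a two-finger parallel gripper is mounted at the origin on the work surface. World frame = base frame: x ahead of the robot, y to its left, z up, the work surface at z = 0. Lengths are in m, angles in rad, forces in N, time in s.
With the tool pointing down it reaches from about 0.425 to 0.95 m from the base axis. Payload 3.5 kg.
Tool frame: the origin (TCP) lies on the mounting face of the last link; the fingertips stand 173 mm ahead of it and the grasp point (between the pads) lies 155 mm ahead of it; z points along the fingers, x is the direction in which the jaws open and shut, and the axes are right-handed (so a half turn about z gives the same grasp; the last joint's range is limited). The gripper opens to 85 mm and grips with 20 to 120 N. Pads are 22 mm wide; open, the fingers measure 114 mm over their backs; the gripper's body (76 mm by 85 mm) begins 54 mm behind the grasp point. The pads swing forward as they close: fully open they stand 13 mm farther back than shut.
Start: joints at [-1.432, 0.286, 1.577, -0, 1.279, -0.15], TCP at [0.192, -0.647, 0.405] pointing down, gripper open.
Joint ranges: [-2.77, 2.77], [-0.9, 2.22], [0.21, 2.48], [-1.53, 4.67], [0.24, 2.81], [-2.84, 2.84]. Speed limits (rad/s): [2.79, 2.79, 3.14, 3.14, 3.14, 3.14].

## Interface

Orientations are given as a unit quaternion [x, y, z, w].
In Python, from plant import get_state, read_camera, sign_off gives the robot as it stands.
- The arm moves only by the shell command python3 -m jog 'ROWS' [FORCE]. ROWS is JSON, a list of rows, each an object of numbers: "grip": the closure, from 0 (fully open) to 1 (shut); "x", "y", "z": the shift along the tool's x, y, z in mm; "rx", "ry", "rz": the turn, a rotation vector about the tool's x, y, z in degrees. A call has 1 to 8 rows; each row shifts and turns the commanded pose from where the row before left it, along the tool's axes as they then stand; what a row does not reach is not made up. A row lasts 1/12 s, in which the tool goes at most 41.7 mm and 7.16 degrees, less where a joint would pass 70% of its speed; a pose out of reach is approached as far as the arm can. A call with a gripper value outside its range is refused whole. The fingers move at their own pace and stop on an object; FORCE is the grip in N (left out, the last holds). Time passes only in rows, so rows that do not move let the fingers close. It gives the time, the measured TCP pose, the force and the opening at its end, in the units of the state.
- get_state(): the state, without advancing time (a new reading comes with each control period).
- read_camera(name): name is "scene" or "top"; returns a dict with "frame" (400x640x3 uint8, red, green, blue), "intrinsics" (3x3 intrinsics, pixels), "R" (3x3) and "t" (3): a world point X has camera coordinates R X + t. Camera axes: x right, y down, z forward; pixel columns grow to the right and rows downward; lengths in m; the calibration is good to about 2 mm. A picture is of the moment at which its call begins. There is no depth.
- sign_off(): hands the job in, once; it reports no verdict.
The state is a dict: "time": time; "qpos": joint angles; "dq": joint speeds; "joint_efforts": joint torques, N m; "eef_pos": TCP position; "tcp_rot": TCP orientation; "contact_force": force on the tool from outside, world axes, zero at the start; "wrist_torque": the same for the moment, N m; "opening": opening from 0.0 (shut) to 1.0 (fully open).
Only numpy, scipy, OpenCV 4.12 (cv2) and the standard library are available. Lean on these libraries where they do the work, as an engineer would, in place of code of your own. Each camera call takes 0.05 s, during which the arm holds its last target.

## Task

Weigh the pale turned blank to see how far it has dried: set it upright in the middle of the dark wooden pan of the balance first, then stand brass weights from the dark board on the aluminium pan until the pointer comes to rest inside the green band. Set everything down gently without pressing on the balance, leave any weight you do not need standing on its board or on the bench, and leave the other things on the bench alone.

Things in the scene. Friction and masses are not known exactly. Their poses are not given: they have to be found in the camera images.
- blank_mid (a point): Centre (half-way up) of the blank: a pale rough-turned bun foot, standing upright on the bench. 90 mm tall, round about its z axis (up). Its foot is 60 mm across, its belly 90 mm across (too wide for most grippers) from 20 to 40 mm above its foot, and its top is a straight round spigot 40 mm across from 58 to 90 mm above its foot, to be gripped. Its mass is unknown, between 120 and 320 g.
- balance: The balance, fixed to the bench, as a whole: green base 110 x 360 x 18 mm with the two pans above its ends and a scale plate (70 mm wide along y, top 150 mm above the bench) and pointer (top 157 mm) at its middle. Origin: centre of the base's underside; y runs along the beam towards the blank pan, x across it, z up.
- blank_pan: The blank's pan: dark wooden flat tray 120 mm (x) by 110 mm (y) with a rim 4 mm high, 3 mm thick, 150 mm from the balance's middle towards its +y. Origin: centre of its floor (top face), 100 mm above the bench when the beam is level. It stays horizontal and sinks or rises up to 27 mm; where on the pan a load stands makes no difference to the balance.
- weight_pan: The pan for weights: bright aluminium flat tray, otherwise the same as the blank pan, 150 mm from the balance's middle towards its -y. Origin: centre of its floor (top face), 100 mm above the bench when level; it goes up as the blank pan goes down. All three weights fit side by side along its x (36 mm apart).
- beam (a joint): Tilt of the beam in rad: 0 level, positive with the blank pan down, negative with the weight pan down; stops at +0.18 and -0.18. Between the stops the tilt is 0.05 rad for each 30 g of difference between the pans (so 108 g or more rests on a stop); it settles within about 1 s.
- pointer_tip (a point): Top of the beam's red pointer, 100 mm from its pivot (which is 55 mm above the bench); upright when level, leaning towards whichever pan is down. It moves over a white scale plate; the green band between two black lines there is level: beam from -0.05 to +0.05 rad.
- w200_mid (a point): Centre of the body of the 200 g brass weight: upright cylinder 32 mm across, 34 mm tall, with a small knob 14 mm across on top (45 mm in all). The point is on its axis 17 mm above its underside; z up. The weights stand in any order on a dark board; the thickest is the heaviest.
- w100_mid (a point): Centre of the body of the 100 g brass weight: upright cylinder 26 mm across, 30 mm tall, knob 14 mm across on top (41 mm in all). The point is 15 mm above its underside.
- w50_mid (a point): Centre of the body of the 50 g brass weight: upright cylinder 20 mm across, 26 mm tall, knob 14 mm across on top (37 mm in all). The point is 13 mm above its underside.
- weight_board: Dark wooden board 210 x 70 x 12 mm, fixed to the bench, carrying the three weights in a row along its x axis, about 65 mm apart. Origin: centre of its underside.
- walnut_foot: Bystander, to be left alone: small finished turned foot of dark walnut, 68 mm wide, 58 mm tall. Origin: centre of its underside.
- screwdriver: Bystander, to be left alone: screwdriver with red handle lying on the bench in front of the balance. Origin: on the bench under it.
- hammer: Bystander, to be left alone: hammer with black handle lying on the bench. Origin: on the bench under it.
- glue: Bystander, to be left alone: white glue bottle with orange cap, 60 mm wide, 150 mm tall. Origin: centre of its underside.
- rails: Bystander, to be left alone: stack of three flat wooden rails, 75 x 240 x 48 mm. Origin: centre of its underside.
- dowel0: Bystander, to be left alone: square pale stick 110 x 9 x 9 mm lying on the bench. Origin: centre of its underside.
- dowel1: Bystander, to be left alone: square pale stick 110 x 9 x 9 mm lying on the bench. Origin: centre of its underside.
Mind the look-alikes: they are no part of the job. What is meant by the part that bears blank_mid is not red, and is the smaller of those in its own colour.

How it is judged:
On the way, in this order (a step that is already met when the one before it is completed fails the run):
1. the blank stands released on its pan, alone: the beam leans to its side (horizontal distance between blank_mid and blank_pan below 0.035 m and angle between blank_mid's own z axis and vertical below 0.15 rad and z of blank_mid in the frame of blank_pan below 0.055 m and contact force between blank and blank_pan above 0.5 N and contact force between the fingers and blank below 0.05 N and value of joint beam above 0.1 rad), for 0.2 s.
2. weights on the other pan bring the beam to rest level (horizontal distance between blank_mid and blank_pan below 0.035 m and angle between blank_mid's own z axis and vertical below 0.15 rad and z of blank_mid in the frame of blank_pan below 0.055 m and contact force between blank and blank_pan above 0.5 N and value of joint beam between -0.052 and 0.052 rad and velocity of joint beam between -0.05 and 0.05 rad/s and contact force between any of w200, w100, w50 and weight_pan above 0.1 N), for 0.4 s.
At the end, for the whole second after the job is handed in: Blank upright (0.15 rad) and released within 35 mm of the wooden pan's middle; at least one weight on the aluminium pan; beam at rest within 0.052 rad of level (green band); every weight upright on that pan, board or bench; robot touching neither weights nor balance (all of step 2 and contact force between the fingers and blank below 0.05 N and angle between each of w200_mid, w100_mid, w50_mid's own z axis and vertical below 0.2 rad and ((contact force between w200 and weight_pan above 0.1 N and z of w200_mid in the frame of weight_pan below 0.022 m and horizontal distance between w200_mid and weight_pan below 0.075 m) or height (world z) of w200_mid below 0.034 m) and ((contact force between w100 and weight_pan above 0.1 N and z of w100_mid in the frame of weight_pan below 0.02 m and horizontal distance between w100_mid and weight_pan below 0.075 m) or height (world z) of w100_mid below 0.032 m) and ((contact force between w50 and weight_pan above 0.1 N and z of w50_mid in the frame of weight_pan below 0.018 m and horizontal distance between w50_mid and weight_pan below 0.075 m) or height (world z) of w50_mid below 0.03 m) and contact force between the fingers and w200 below 0.05 N and contact force between the fingers and w100 below 0.05 N and contact force between the fingers and w50 below 0.05 N and contact force between each of the arm, the fingers and balance below 0.05 N).
It fails at once if a bystander is pushed away or picked up (more than 30 mm) (distance of any of walnut_foot, screwdriver, hammer, glue, rails, dowel0, dowel1 from where it was at the start of the episode above 0.03 m).
It fails at once if the balance is pressed or struck hard by the robot (over 15 N) (contact force between any of the fingers, the arm and balance above 15 N).
It fails at once if the blank or a weight is banged or pressed onto its pan (over 25 N) (contact force between blank and blank_pan above 25 N or contact force between any of w200, w100, w50 and weight_pan above 25 N).
It also fails if it takes over 72 s, if anything falls off the work surface, if the arm or the gripper's body presses on something with over 40 N, if the wrist force passes 120 N, or if a joint passes its speed limit or range.

## Working session

There is one attempt and no reset: what is moved stays moved. The work goes in short steps, Python scripts to look and compute and a shell command to move; the robot and the scene stay as the last step left them, time stands still between calls to the robot, and variables do not carry over. Pictures are saved under pics/ and viewed, and the job is handed in when it is done.

```bash
mkdir -p pics; ls; cat > h.py <<'E'
import numpy as np,cv2,json
from plant import get_state, read_camera
def snap(n,tag):
    c=read_camera(n); cv2.imwrite(f'pics/{tag}.png',c['frame'][:,:,::-1])
    np.savez(f'{tag}.npz',**{k:np.array(v) for k,v in c.items()}); return c
def crop(tag,u0,v0,u1,v1,s,out):
    f=np.load(f'{tag}.npz')['frame'][v0:v1,u0:u1,::-1]
    cv2.imwrite(f'pics/{out}.png',cv2.resize(f,None,fx=s,fy=s,interpolation=cv2.INTER_CUBIC))
def at(tag,u,v,z):
    c=np.load(f'{tag}.npz');K,R,t=c['intrinsics'],c['R'],c['t']
    d=R.T@np.linalg.inv(K)@np.array([u,v,1.]);o=-R.T@t
    return o+d*(z-o[2])/d[2]
def proj(tag,X):
    c=np.load(f'{tag}.npz');p=c['intrinsics']@(c['R']@np.array(X,float)+c['t']);return p[:2]/p[2]
E
python3 - <<'E'
from h import *
for n in('scene','top'):
    c=snap(n,n+'0');print(n,-c['R'].T@c['t'])
s=get_state();print(s)
E
```

```text
pics
scene [ 1.43545319 -0.49052346  0.75958609]
top [0.48390287 0.10288313 1.30951917]
{'time': 0.1, 'qpos': array([-1.43196504e+00,  2.87120063e-01,  1.57805157e+00, -3.78468550e-06,
        1.27859107e+00, -1.49999446e-01]), 'dq': array([ 0.00081636,  0.00047518, -0.00293544,  0.00096809, -0.000153  ,
       -0.00125855]), 'joint_efforts': array([ 4.48259652e-04, -4.07297158e+01, -2.93700349e+01, -1.49346347e-04,
        3.40595667e-03,  1.50040040e-05]), 'eef_pos': array([ 0.19225783, -0.64680277,  0.40344507]), 'tcp_rot': array([ 8.01508304e-01, -5.97982660e-01, -7.64220053e-04, -7.70226677e-04]), 'contact_force': array([0.45861097, 0.57616102, 0.79386287]), 'wrist_torque': array([ 0.00594361,  0.02364599, -0.02092813]), 'opening': 1.0031533913678803}
```

View pics/scene0.png

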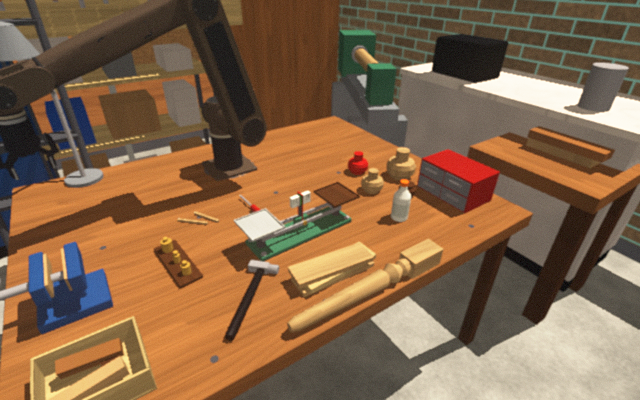

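View pics/top0.png

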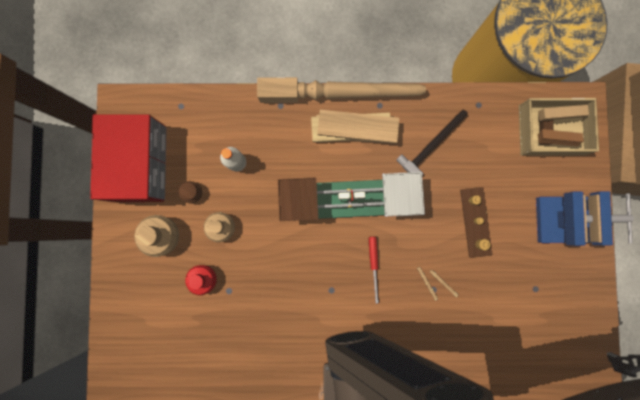

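Candidates for the blank in the top view are a large pale one (155,236), a small pale one (219,228) and a red one (200,280). The one meant is not red and is the smaller of its colour, so (219,228). I'll confirm it in a crop.

```bash
python3 - <<'E'
from h import *
crop('top0',130,180,290,300,5,'c1')
crop('top0',270,160,500,270,3.4,'c2')
crop('scene0',140,140,460,290,2.5,'c3')
E
```

```text
(no output)
```

View pics/c1.png

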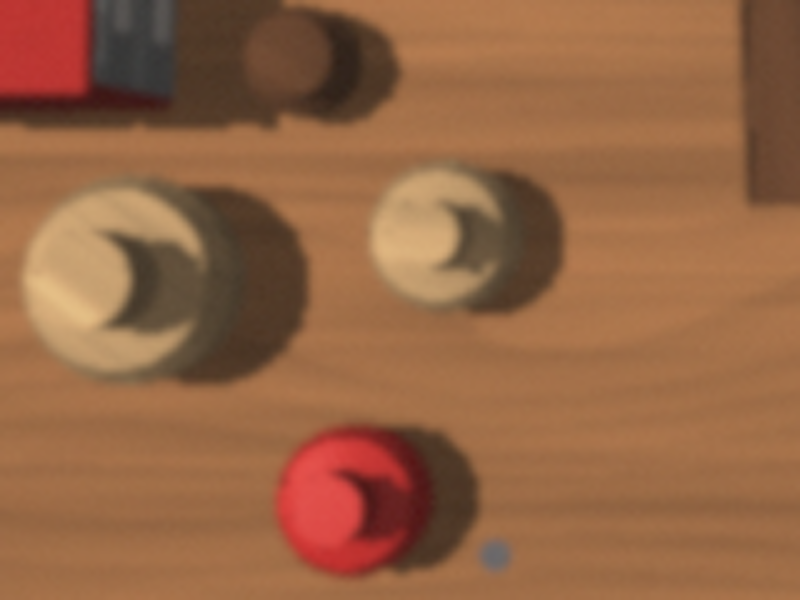

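View pics/c2.png

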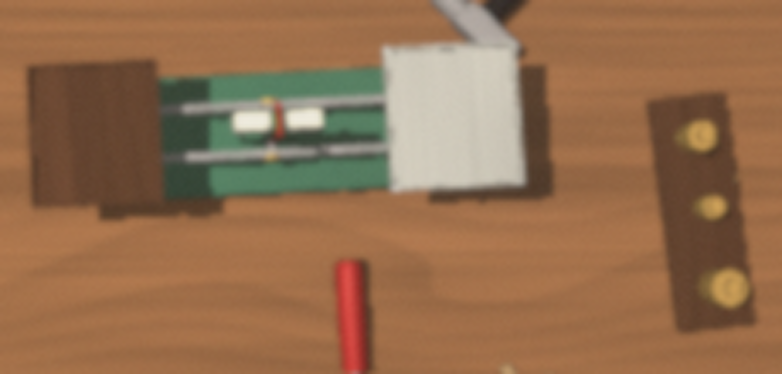

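View pics/c3.png

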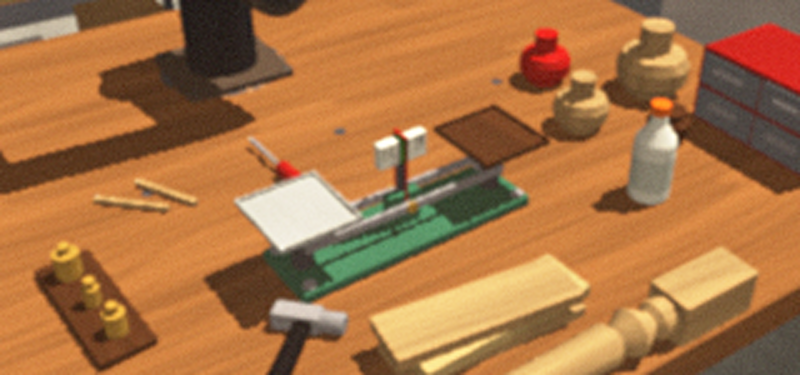

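The crop confirms it: the smaller pale piece has its spigot at about (216,227), and the look-alikes are bigger or red. The weights, top to bottom in the crop, are medium (100), small (50) and thickest (200).

```bash
python3 - <<'E'
from h import *
def c1(x,y):return 130+(x+.5)/5-.5,180+(y+.5)/5-.5
def c2(x,y):return 270+(x+.5)/3.4-.5,160+(y+.5)/3.4-.5
print('spigot',at('top0',*c1(429,237),.09),'belly',at('top0',*c1(443,235),.03))
B=[at('top0',*c2(*p),.104) for p in((27,66),(156,60),(164,203),(33,207))]
W=[at('top0',*c2(*p),.104) for p in((384,46),(517,42),(525,184),(392,190))]
b=np.mean(B,0);w=np.mean(W,0);print('B',b,'W',w,'mid',(b+w)/2, 'yaw',np.arctan2(*(b-w)[[1,0]])-np.pi/2, np.linalg.norm(b-w))
bd=[at('top0',*c2(*p),.012) for p in((648,101),(726,94),(755,322),(680,331))]
print('board',np.mean(bd,0),np.linalg.norm(bd[0]-bd[1]),np.linalg.norm(bd[1]-bd[2]),'yaw',np.arctan2(*(bd[0]-bd[3])[[1,0]]))
for n,p,z in(('100',(705,135),.053),('50',(714,206),.049),('200',(732,287),.057)):print(n,at('top0',*c2(*p),z))
# screwdriver etc irrelevant
crop('scene0',140,225,220,290,9,'c4'); crop('top0',450,170,510,270,6,'c5'); crop('scene0',340,140,430,215,8,'c6')
E
```

```text
spigot [0.49940779 0.40152241 0.09      ] belly [0.50132136 0.4078738  0.03      ]
B [0.57721913 0.16670438 0.104     ] W [ 0.59127204 -0.13318203  0.104     ] mid [0.58424558 0.01676117 0.104     ] yaw 0.04682652077784755 0.3002155025711816
board [ 0.51211303 -0.37135888  0.012     ] 0.07072952343327141 0.20490807513916512 yaw 0.11014807993368839
100 [ 0.57754747 -0.36086983  0.053     ]
50 [ 0.51591535 -0.36827404  0.049     ]
200 [ 0.4459874  -0.37862004  0.057     ]
```

View pics/c4.png

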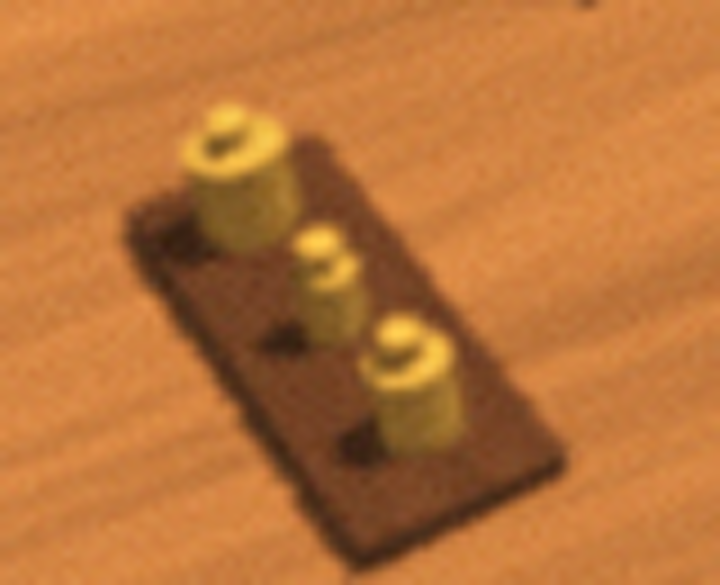

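View pics/c5.png

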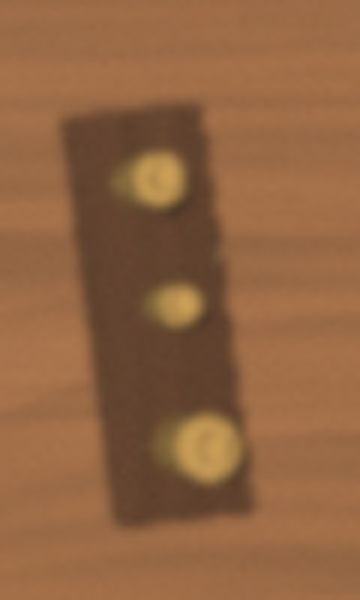

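View pics/c6.png

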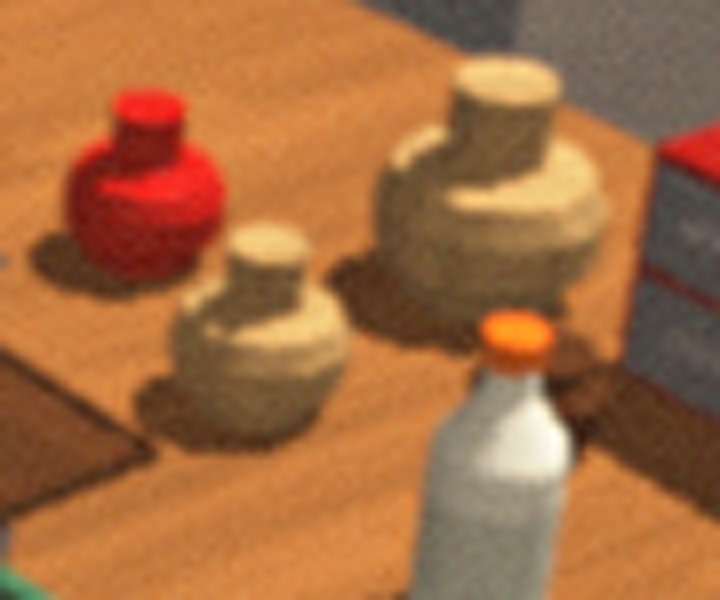

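```bash
python3 - <<'E'
from h import *
def c(x,y,s,u,v):return u+(x+.5)/s-.5,v+(y+.5)/s-.5
for n,pt,ps,z in(('blank',c(429,237,5,130,180),c(268,245,8,340,140),.09),('100',c(160,180,6,450,170),c(407,357,9,140,225),.042),('50',c(180,306,6,450,170),c(327,265,9,140,225),.038),('200',c(208,448,6,450,170),c(236,147,9,140,225),.046)):
    print(n,at('top0',*pt,z),at('scene0',*ps,z))
# pan corners in scene at .104: centre from c3
P=[at('scene0',*c(*p,2.5,140,140),.104) for p in((437,130),(496,106),(548,139),(488,165))]
print('B',np.mean(P,0))
P=[at('scene0',*c(*p,2.5,140,140),.104) for p in((236,200),(314,172),(360,214),(284,252))]
print('W',np.mean(P,0))
for X in([.5774,.1667,.1],[.5910,-.133,.1]):print(proj('scene0',X))
from scipy.spatial.transform import Rotation as R
s=get_state();print(R.from_quat(s['tcp_rot']).as_matrix().round(3),s['eef_pos'])
E
```

```text
blank [0.49940779 0.40152241 0.09      ] [0.50472806 0.40200023 0.09      ]
100 [ 0.57768899 -0.36266773  0.042     ] [ 0.58048744 -0.36326066  0.042     ]
50 [ 0.51515878 -0.37216284  0.038     ] [ 0.51747682 -0.37121226  0.038     ]
200 [ 0.44510368 -0.38078712  0.046     ] [ 0.4496936 -0.3811649  0.046    ]
B [0.58523042 0.16485424 0.104     ]
W [ 0.59588203 -0.13301484  0.104     ]
[335.60864769 193.22581004]
[258.55167391 223.25394621]
[[ 0.285 -0.959 -0.   ]
 [-0.959 -0.285  0.002]
 [-0.002 -0.    -1.   ]] [ 0.19225783 -0.64680277  0.40344507]
```

```bash
python3 -m jog '[{"grip":0,"rz":5.5},{"grip":0,"rz":5.5},{"grip":0,"rz":5.6}]' && python3 -m jog '[{"x":-26,"y":-30},{"x":-26,"y":-30},{"x":-26,"y":-30},{"x":-26,"y":-30},{"x":-26,"y":-30},{"x":-26,"y":-30},{"x":-26,"y":-30},{"x":-26,"y":-30}]'
```

```text
$[0]: bad value
```

```bash
python3 -m jog '[{"grip":0.0,"x":0,"y":0,"z":0,"rx":0,"ry":0,"rz":5.5},{"grip":0.0,"x":0,"y":0,"z":0,"rx":0,"ry":0,"rz":5.5},{"grip":0.0,"x":0,"y":0,"z":0,"rx":0,"ry":0,"rz":5.6}]'
```

```text
time: 0.35
eef_pos: [0.1923, -0.6469, 0.4038]
tcp_rot: [-0.705, 0.709, 0.001, 0.0]
contact_force: [0.0, 0.2, 0.7]
opening: 1.001
```

```bash
python3 -m jog '[{"x":-26,"y":-30,"grip":0,"z":0,"rx":0,"ry":0,"rz":0},{"x":-26,"y":-30,"grip":0,"z":0,"rx":0,"ry":0,"rz":0},{"x":-26,"y":-30,"grip":0,"z":0,"rx":0,"ry":0,"rz":0},{"x":-26,"y":-30,"grip":0,"z":0,"rx":0,"ry":0,"rz":0},{"x":-26,"y":-30,"grip":0,"z":0,"rx":0,"ry":0,"rz":0},{"x":-26,"y":-30,"grip":0,"z":0,"rx":0,"ry":0,"rz":0},{"x":-26,"y":-30,"grip":0,"z":0,"rx":0,"ry":0,"rz":0},{"x":-26,"y":-30,"grip":0,"z":0,"rx":0,"ry":0,"rz":0}]' && python3 -m jog '[{"x":-26,"y":-30,"grip":0,"z":0,"rx":0,"ry":0,"rz":0},{"x":-26,"y":-30,"grip":0,"z":0,"rx":0,"ry":0,"rz":0},{"x":-26,"y":-30,"grip":0,"z":0,"rx":0,"ry":0,"rz":0},{"x":-26,"y":-30,"grip":0,"z":0,"rx":0,"ry":0,"rz":0},{"x":-40,"y":0,"grip":0,"z":0,"rx":0,"ry":0,"rz":0},{"x":-40,"y":0,"grip":0,"z":0,"rx":0,"ry":0,"rz":0},{"x":-40,"y":0,"grip":0,"z":0,"rx":0,"ry":0,"rz":0},{"x":-40,"y":0,"grip":0,"z":0,"rx":0,"ry":0,"rz":0}]' ; python3 -c "
from h import *
s=get_state();print(s['qpos'],s['eef_pos'])"
```

```text
time: 1.02
eef_pos: [0.4336, -0.4376, 0.4042]
tcp_rot: [-0.707, 0.708, 0.0, 0.0]
contact_force: [0.9, -0.5, 1.1]
opening: 1.003
time: 1.68
eef_pos: [0.5525, -0.1734, 0.4038]
tcp_rot: [-0.707, 0.707, 0.001, -0.0]
contact_force: [0.3, 0.8, -0.5]
opening: 0.997
[-4.79331202e-01  7.75697951e-02  1.81806203e+00  1.16227253e-04
  1.24744222e+00  1.09246680e+00] [ 0.55247985 -0.17343278  0.40383025]
```

```bash
python3 -m jog '[{"x":-10,"grip":0}]'; python3 -m jog '[{"grip":0,"x":-10,"y":0,"z":0}]'; python3 -m jog '[{"x":-10,"y":0,"z":0,"rx":0,"ry":0,"rz":0}]'
```

```text
$[0]: bad value
$[0]: bad value
$[0]: bad value
```

```bash
python3 -m jog '[{"x":-38,"y":0,"grip":0,"z":0,"rx":0,"ry":0,"rz":0},{"x":-38,"y":0,"grip":0,"z":0,"rx":0,"ry":0,"rz":0},{"x":-38,"y":0,"grip":0,"z":0,"rx":0,"ry":0,"rz":0},{"x":-38,"y":0,"grip":0,"z":0,"rx":0,"ry":0,"rz":0},{"x":-38,"y":0,"grip":0,"z":0,"rx":0,"ry":0,"rz":0},{"x":-38,"y":0,"grip":0,"z":0,"rx":0,"ry":0,"rz":0},{"x":-38,"y":0,"grip":0,"z":0,"rx":0,"ry":0,"rz":0},{"x":-38,"y":0,"grip":0,"z":0,"rx":0,"ry":0,"rz":0}]' && python3 -m jog '[{"x":-38,"y":7,"grip":0,"z":0,"rx":0,"ry":0,"rz":0},{"x":-38,"y":7,"grip":0,"z":0,"rx":0,"ry":0,"rz":0},{"x":-38,"y":7,"grip":0,"z":0,"rx":0,"ry":0,"rz":0},{"x":-38,"y":7,"grip":0,"z":0,"rx":0,"ry":0,"rz":0},{"x":-38,"y":7,"grip":0,"z":0,"rx":0,"ry":0,"rz":0},{"x":-38,"y":7,"grip":0,"z":0,"rx":0,"ry":0,"rz":0},{"x":-38,"y":7,"grip":0,"z":0,"rx":0,"ry":0,"rz":0},{"x":-8,"y":2,"grip":0,"z":0,"rx":0,"ry":0,"rz":0}]' ; python3 -c "
from h import *
snap('top','t1');snap('scene','s1')
s=get_state();print(s['qpos'],s['eef_pos'],s['tcp_rot'])"
```

```text
time: 2.35
eef_pos: [0.5524, 0.1305, 0.4043]
tcp_rot: [-0.707, 0.707, 0.0, -0.0]
contact_force: [-0.2, -0.7, -0.1]
opening: 1.001
time: 3.02
eef_pos: [0.5003, 0.407, 0.404]
tcp_rot: [0.708, -0.706, -0.001, -0.0]
contact_force: [0.1, -0.4, -0.4]
opening: 1.003
[ 5.21463925e-01  2.20195550e-01  1.65798157e+00 -2.58620831e-04
  1.26486617e+00  2.08972156e+00] [0.50128851 0.40433844 0.40385182] [ 7.08031150e-01 -7.06180819e-01 -7.11413626e-05  7.32269703e-04]
```

```bash
python3 -m jog '[{"x":2,"y":-1,"grip":0,"z":35,"rx":0,"ry":0,"rz":0},{"x":0,"y":0,"grip":0,"z":35,"rx":0,"ry":0,"rz":0},{"x":0,"y":0,"grip":0,"z":35,"rx":0,"ry":0,"rz":0},{"x":0,"y":0,"grip":0,"z":20,"rx":0,"ry":0,"rz":0},{"x":0,"y":0,"grip":0,"z":0,"rx":0,"ry":0,"rz":0},{"x":0,"y":0,"grip":0,"z":0,"rx":0,"ry":0,"rz":0}]' ; python3 -c "
from h import *
snap('top','t1');snap('scene','s1')
s=get_state();print(s['eef_pos'],s['contact_force'])
crop('t1',130,160,330,300,3.5,'t1c');crop('s1',300,80,460,220,4.5,'s1c')"
```

```text
time: 3.62
eef_pos: [0.5035, 0.399, 0.2784]
tcp_rot: [-0.706, 0.708, 0.0, -0.002]
contact_force: [0.6, 0.7, 0.7]
opening: 0.998
[0.5044095  0.40018064 0.28211019] [0.52626806 0.02847146 0.12745501]
```

View pics/s1c.png

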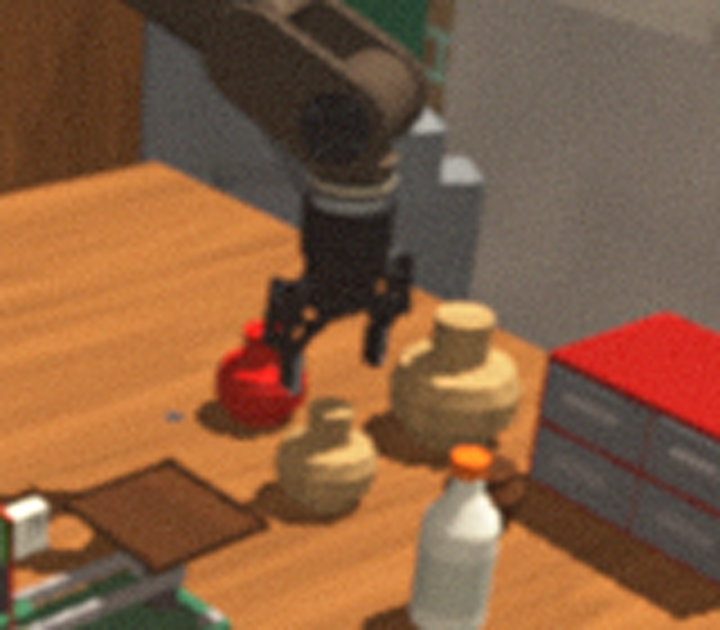

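View pics/t1c.png

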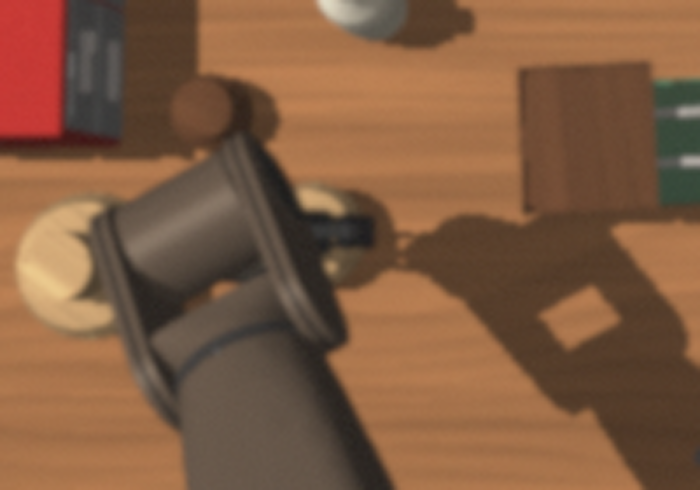

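The fingers straddle the spigot (scene crop, tips at (290,390) and (375,365), spigot top at (331,402)). Next I descend and close.

```bash
python3 -m jog '[{"x":0,"y":0,"grip":0,"z":16,"rx":0,"ry":0,"rz":0},{"x":0,"y":0,"grip":0,"z":16,"rx":0,"ry":0,"rz":0},{"x":0,"y":0,"grip":0,"z":14,"rx":0,"ry":0,"rz":0},{"x":0,"y":0,"grip":0,"z":0,"rx":0,"ry":0,"rz":0},{"x":0,"y":0,"grip":0,"z":0,"rx":0,"ry":0,"rz":0}]' 40; python3 -m jog '[{"x":0,"y":0,"grip":1,"z":0,"rx":0,"ry":0,"rz":0},{"x":0,"y":0,"grip":1,"z":0,"rx":0,"ry":0,"rz":0},{"x":0,"y":0,"grip":1,"z":0,"rx":0,"ry":0,"rz":0},{"x":0,"y":0,"grip":1,"z":0,"rx":0,"ry":0,"rz":0},{"x":0,"y":0,"grip":1,"z":0,"rx":0,"ry":0,"rz":0},{"x":0,"y":0,"grip":1,"z":0,"rx":0,"ry":0,"rz":0}]' 40;  python3 -c "
from h import *
snap('scene','s2')
s=get_state();print(s['eef_pos'],s['contact_force'],s['opening'])
crop('s2',300,80,460,220,4.5,'s2c')"
```

```text
time: 4.13
eef_pos: [0.5034, 0.4006, 0.2342]
tcp_rot: [-0.707, 0.707, -0.0, -0.0]
contact_force: [0.4, 0.9, 0.0]
opening: 0.998
time: 4.63
eef_pos: [0.5036, 0.4011, 0.235]
tcp_rot: [-0.707, 0.707, -0.0, 0.001]
contact_force: [-0.3, -0.8, 3.2]
opening: 0.454
[0.50362877 0.40107306 0.23496803] [-0.04994887  0.55649902  5.20828161] 0.4559598339892652
```

View pics/s2c.png

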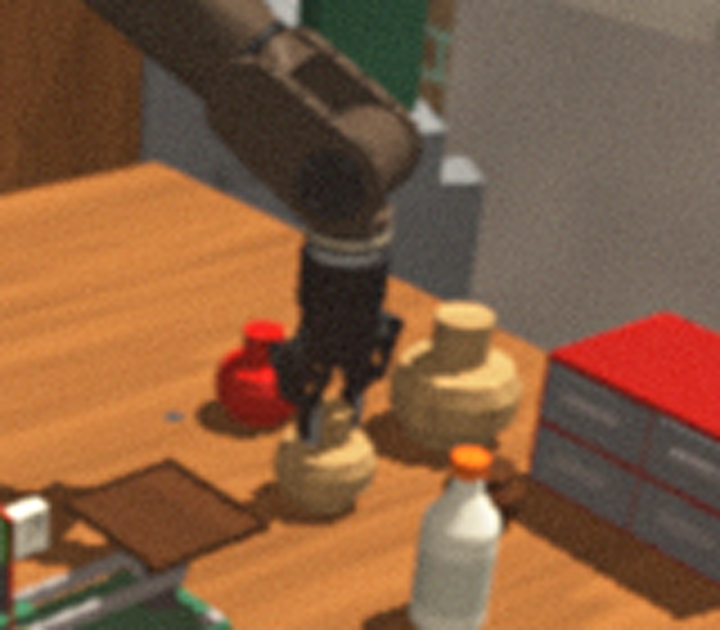

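```bash
python3 -m jog '[{"x":0,"y":0,"grip":1,"z":-15,"rx":0,"ry":0,"rz":0},{"x":0,"y":0,"grip":1,"z":-30,"rx":0,"ry":0,"rz":0},{"x":0,"y":0,"grip":1,"z":-35,"rx":0,"ry":0,"rz":0},{"x":0,"y":0,"grip":1,"z":-35,"rx":0,"ry":0,"rz":0},{"x":0,"y":0,"grip":1,"z":-25,"rx":0,"ry":0,"rz":0},{"x":0,"y":0,"grip":1,"z":0,"rx":0,"ry":0,"rz":0},{"x":0,"y":0,"grip":1,"z":0,"rx":0,"ry":0,"rz":0},{"x":0,"y":0,"grip":1,"z":0,"rx":0,"ry":0,"rz":0}]'; python3 -c "
from h import *
F=[];P=[]
for i in range(8):
    read_camera('top');s=get_state();F.append(s['contact_force']);P.append(s['eef_pos'])
print(np.array(F)[:,2],np.mean(F,0),np.mean(P,0),s['opening'])
snap('scene','s3');crop('s3',300,80,460,220,4.5,'s3c')"
```

```text
time: 5.35
eef_pos: [0.5026, 0.4002, 0.3718]
tcp_rot: [-0.707, 0.707, 0.0, -0.002]
contact_force: [-1.1, 1.3, -2.7]
opening: 0.456
[-3.17011534 -1.8594351  -0.96410594 -2.94410656 -1.3439633  -1.81141071
 -1.64299895 -1.56642003] [ 0.35681325 -0.15231533 -1.91281949] [0.50286297 0.40043232 0.37138225] 0.4568191663352093
```

View pics/s3c.png

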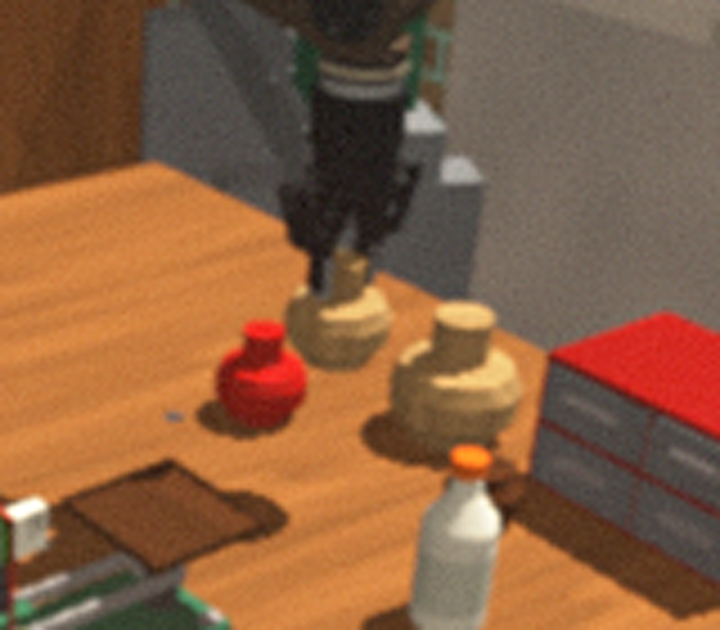

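The blank is held upright, at roughly 195 g by the wrist reading. Next is the pan.

```bash
python3 -m jog '[{"x":25,"y":-8,"grip":1,"z":-2,"rx":0,"ry":0,"rz":0},{"x":33,"y":-11,"grip":1,"z":0,"rx":0,"ry":0,"rz":0},{"x":33,"y":-11,"grip":1,"z":0,"rx":0,"ry":0,"rz":0},{"x":33,"y":-11,"grip":1,"z":0,"rx":0,"ry":0,"rz":0},{"x":33,"y":-11,"grip":1,"z":0,"rx":0,"ry":0,"rz":0},{"x":33,"y":-11,"grip":1,"z":0,"rx":0,"ry":0,"rz":0},{"x":30,"y":-10,"grip":1,"z":0,"rx":0,"ry":0,"rz":0},{"x":14,"y":-4,"grip":1,"z":0,"rx":0,"ry":0,"rz":0}]'; python3 -m jog '[{"x":0,"y":0,"grip":1,"z":0,"rx":0,"ry":0,"rz":0},{"x":0,"y":0,"grip":1,"z":0,"rx":0,"ry":0,"rz":0}]'; python3 -c "
from h import *
F=[];P=[]
for i in range(5):
    read_camera('top');s=get_state();F.append(s['contact_force']);P.append(s['eef_pos'])
print(np.mean(F,0),np.mean(P,0),s['opening'])
snap('scene','s4');crop('s4',230,80,430,250,3.5,'s4c');snap('top','t4');crop('t4',240,120,440,260,3.5,'t4c')"
```

```text
time: 6.47
eef_pos: [0.5811, 0.1634, 0.376]
tcp_rot: [-0.706, 0.708, -0.001, -0.0]
contact_force: [0.7, 0.2, -1.8]
opening: 0.458
time: 6.63
eef_pos: [0.5802, 0.1662, 0.3757]
tcp_rot: [-0.706, 0.708, 0.0, 0.0]
contact_force: [-0.3, 0.1, -1.2]
opening: 0.452
[-0.04980168  0.18571273 -2.06620549] [0.57968256 0.16764767 0.3756676 ] 0.4556789913214576
```

View pics/s4c.png

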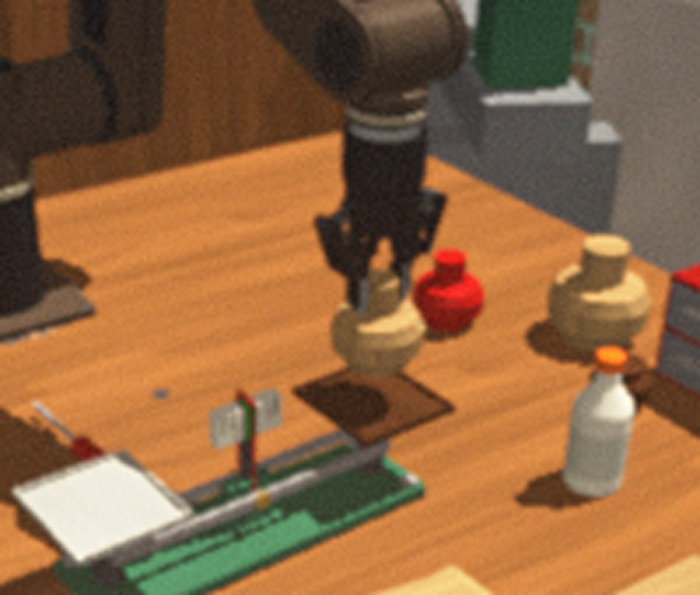

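View pics/t4c.png

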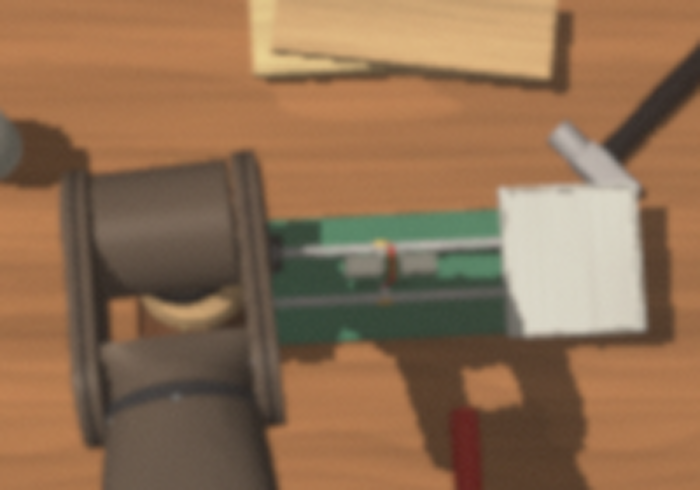

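```bash
python3 -m jog '[{"x":0,"y":0,"grip":1,"z":20,"rx":0,"ry":0,"rz":0},{"x":0,"y":0,"grip":1,"z":12,"rx":0,"ry":0,"rz":0},{"x":0,"y":0,"grip":1,"z":4,"rx":0,"ry":0,"rz":0},{"x":0,"y":0,"grip":1,"z":3,"rx":0,"ry":0,"rz":0},{"x":0,"y":0,"grip":1,"z":3,"rx":0,"ry":0,"rz":0},{"x":0,"y":0,"grip":1,"z":3,"rx":0,"ry":0,"rz":0},{"x":0,"y":0,"grip":1,"z":3,"rx":0,"ry":0,"rz":0},{"x":0,"y":0,"grip":1,"z":3,"rx":0,"ry":0,"rz":0}]';python3 -m jog '[{"x":0,"y":0,"grip":1,"z":3,"rx":0,"ry":0,"rz":0},{"x":0,"y":0,"grip":1,"z":3,"rx":0,"ry":0,"rz":0},{"x":0,"y":0,"grip":1,"z":3,"rx":0,"ry":0,"rz":0},{"x":0,"y":0,"grip":1,"z":2,"rx":0,"ry":0,"rz":0},{"x":0,"y":0,"grip":1,"z":2,"rx":0,"ry":0,"rz":0},{"x":0,"y":0,"grip":1,"z":0,"rx":0,"ry":0,"rz":0},{"x":0,"y":0,"grip":1,"z":0,"rx":0,"ry":0,"rz":0}]'; python3 -c "
from h import *
F=[];P=[]
for i in range(5):
    read_camera('top');s=get_state();F.append(s['contact_force']);P.append(s['eef_pos'])
print(np.mean(F,0),np.mean(P,0),s['opening'])
snap('scene','s5');crop('s5',230,120,390,250,4.5,'s5c')"
```

```text
time: 7.65
eef_pos: [0.5802, 0.1666, 0.3252]
tcp_rot: [-0.707, 0.707, -0.0, 0.001]
contact_force: [-0.1, 0.3, -1.2]
opening: 0.455
time: 8.23
eef_pos: [0.5801, 0.1666, 0.3116]
tcp_rot: [-0.707, 0.707, -0.0, -0.0]
contact_force: [0.5, 0.6, -1.0]
opening: 0.457
[ 0.12923886  0.55763839 -1.175957  ] [0.58006077 0.16659246 0.31188077] 0.4553026578631107
```

View pics/s5c.png

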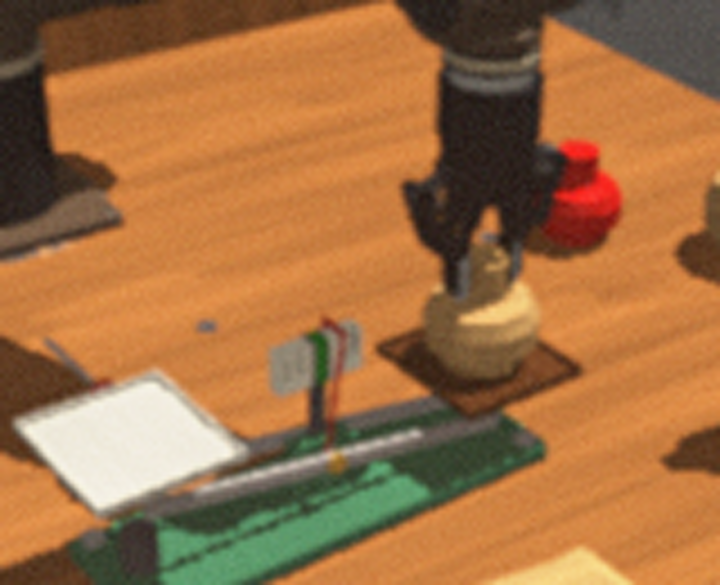

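```bash
python3 -m jog '[{"x":0,"y":0,"grip":1,"z":2,"rx":0,"ry":0,"rz":0},{"x":0,"y":0,"grip":1,"z":2,"rx":0,"ry":0,"rz":0},{"x":0,"y":0,"grip":1,"z":0,"rx":0,"ry":0,"rz":0}]';python3 -m jog '[{"x":0,"y":0,"grip":0.3,"z":0,"rx":0,"ry":0,"rz":0},{"x":0,"y":0,"grip":0.3,"z":0,"rx":0,"ry":0,"rz":0},{"x":0,"y":0,"grip":0.1,"z":0,"rx":0,"ry":0,"rz":0},{"x":0,"y":0,"grip":0,"z":0,"rx":0,"ry":0,"rz":0},{"x":0,"y":0,"grip":0,"z":-8,"rx":0,"ry":0,"rz":0},{"x":0,"y":0,"grip":0,"z":-25,"rx":0,"ry":0,"rz":0},{"x":0,"y":0,"grip":0,"z":-35,"rx":0,"ry":0,"rz":0},{"x":0,"y":0,"grip":0,"z":-35,"rx":0,"ry":0,"rz":0}]'; python3 -c "
from h import *
F=[];P=[]
for i in range(5):
    read_camera('top');s=get_state();F.append(s['contact_force']);P.append(s['eef_pos'])
print(np.mean(F,0),np.mean(P,0),s['opening'])
snap('scene','s6');crop('s6',230,120,390,250,4.5,'s6c')"
```

```text
time: 8.78
eef_pos: [0.5802, 0.1666, 0.308]
tcp_rot: [-0.707, 0.707, -0.0, 0.0]
contact_force: [0.0, -0.5, -0.6]
opening: 0.458
time: 9.45
eef_pos: [0.5797, 0.1666, 0.4112]
tcp_rot: [-0.707, 0.707, 0.001, -0.001]
contact_force: [0.0, -0.6, 0.5]
opening: 1.001
[ 0.28572058 -0.16288028  1.09030682] [0.58063713 0.16675007 0.41637991] 1.0030028540685194
```

View pics/s6c.png

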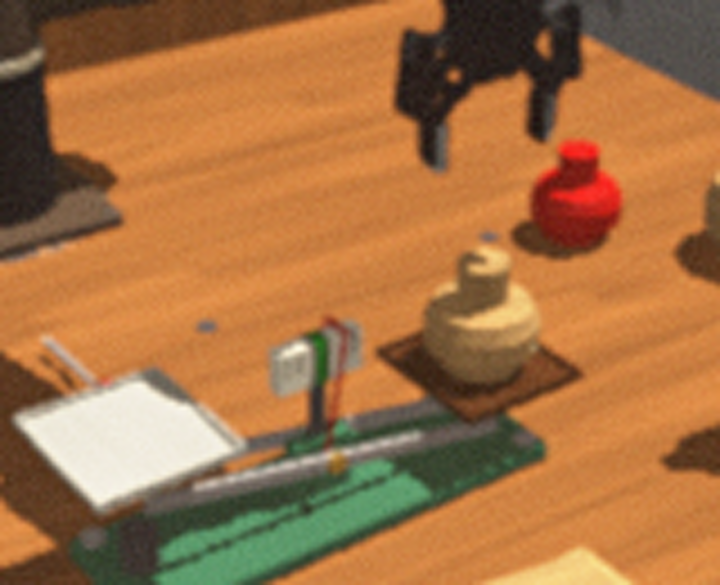

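Blank stands centred on its pan, upright, released; pointer leaning right. Next, the 200 g weight.

```bash
python3 -m jog '[{"x":30,"y":4,"grip":0,"z":0,"rx":0,"ry":0,"rz":0},{"x":39,"y":10,"grip":0,"z":0,"rx":0,"ry":0,"rz":0},{"x":39,"y":10,"grip":0,"z":0,"rx":0,"ry":0,"rz":0},{"x":39,"y":10,"grip":0,"z":0,"rx":0,"ry":0,"rz":0},{"x":39,"y":10,"grip":0,"z":0,"rx":0,"ry":0,"rz":0},{"x":39,"y":10,"grip":0,"z":0,"rx":0,"ry":0,"rz":0},{"x":39,"y":10,"grip":0,"z":0,"rx":0,"ry":0,"rz":0},{"x":39,"y":10,"grip":0,"z":0,"rx":0,"ry":0,"rz":0}]';python3 -m jog '[{"x":39,"y":10,"grip":0,"z":0,"rx":0,"ry":0,"rz":0},{"x":39,"y":10,"grip":0,"z":0,"rx":0,"ry":0,"rz":0},{"x":39,"y":10,"grip":0,"z":0,"rx":0,"ry":0,"rz":0},{"x":39,"y":10,"grip":0,"z":0,"rx":0,"ry":0,"rz":0},{"x":39,"y":10,"grip":0,"z":0,"rx":0,"ry":0,"rz":0},{"x":39,"y":10,"grip":0,"z":15,"rx":0,"ry":0,"rz":0},{"x":11,"y":10,"grip":0,"z":30,"rx":0,"ry":0,"rz":0},{"x":0,"y":0,"grip":0,"z":35,"rx":0,"ry":0,"rz":0}]';python3 -m jog '[{"x":0,"y":0,"grip":0,"z":35,"rx":0,"ry":0,"rz":0},{"x":0,"y":0,"grip":0,"z":30,"rx":0,"ry":0,"rz":0},{"x":0,"y":0,"grip":0,"z":0,"rx":0,"ry":0,"rz":0}]'; python3 -c "
from h import *
F=[];P=[]
for i in range(5):
    read_camera('top');s=get_state();F.append(s['contact_force']);P.append(s['eef_pos'])
print(np.mean(F,0),np.mean(P,0),s['tcp_rot'])
snap('scene','s7');crop('s7',120,180,320,300,4,'s7c')
snap('top','t7');crop('t7',400,160,540,280,5,'t7c')"
```

```text
time: 10.42
eef_pos: [0.5045, -0.1378, 0.4086]
tcp_rot: [-0.707, 0.707, 0.002, -0.001]
contact_force: [1.4, -1.0, -0.1]
opening: 0.999
time: 11.08
eef_pos: [0.4342, -0.3835, 0.3308]
tcp_rot: [-0.705, 0.709, -0.001, -0.001]
contact_force: [0.7, -0.3, -0.6]
opening: 1.001
time: 11.33
eef_pos: [0.4331, -0.3774, 0.2566]
tcp_rot: [-0.706, 0.708, 0.009, 0.001]
contact_force: [-1.1, 0.6, -1.3]
opening: 1.003
[ 0.20872026 -0.11240887  0.93360117] [ 0.43568323 -0.3798407   0.26551449] [-7.06888923e-01  7.07321249e-01 -2.15796470e-03 -2.09991025e-04]
```

View pics/s7c.png

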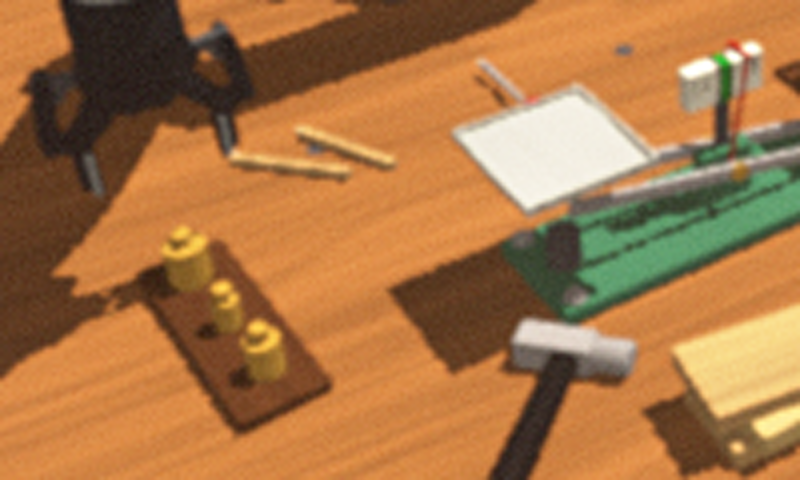

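View pics/t7c.png

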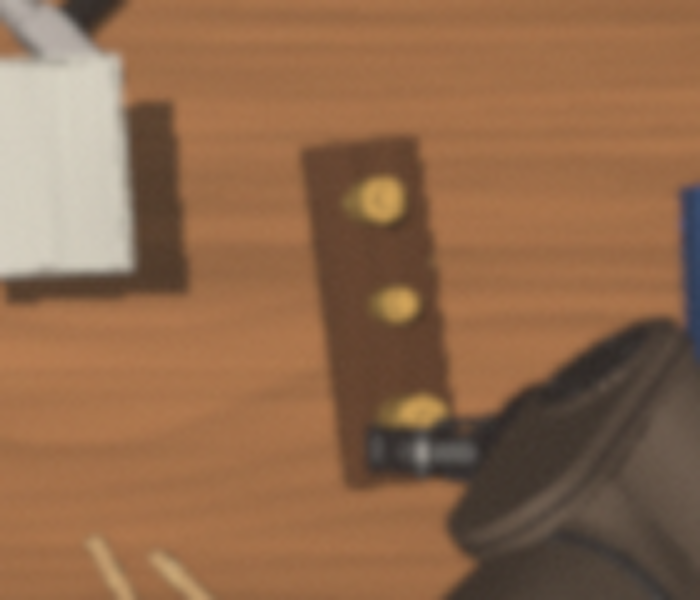

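```bash
python3 - <<'E'
from h import *
for z in(.1,.16):
  for dy in(-.042,.042):
    X=[.4357,-.380+dy,z]
    print(z,dy,(proj('t7',X)-[400,160])*5,(proj('s7',X)-[120,180])*4)
E
python3 -m jog '[{"x":0,"y":-11,"grip":0,"z":5,"rx":0,"ry":0,"rz":0},{"x":0,"y":0,"grip":0,"z":20,"rx":0,"ry":0,"rz":0},{"x":0,"y":0,"grip":0,"z":0,"rx":0,"ry":0,"rz":0},{"x":0,"y":0,"grip":0,"z":0,"rx":0,"ry":0,"rz":0}]'
python3 - <<'E'
from h import *
snap('scene','s8');crop('s8',120,180,280,300,5,'s8c')
s=get_state();print(s['eef_pos'])
for dy in(-.042,.042):
    X=s['eef_pos']+[0,dy,-.16];print((proj('s8',X)-[120,180])*5)
E
```

```text
0.1 -0.042 [531.22575625 440.34235043] [106.00930164 195.3304878 ]
0.1 0.042 [382.78351265 441.14047623] [221.55464039 159.08216505]
0.16 -0.042 [579.7828056  444.56008617] [ 86.28302433 128.26577837]
0.16 0.042 [423.60376044 445.40153429] [205.88660633  93.44229984]
time: 12.02
eef_pos: [0.447, -0.3796, 0.2405]
tcp_rot: [-0.707, 0.707, 0.001, 0.0]
contact_force: [-0.3, 0.3, -0.7]
opening: 0.998
[ 0.44716136 -0.37993573  0.24127012]
[144.49815635 279.29601447]
[288.27221765 232.80179808]
```

View pics/s8c.png

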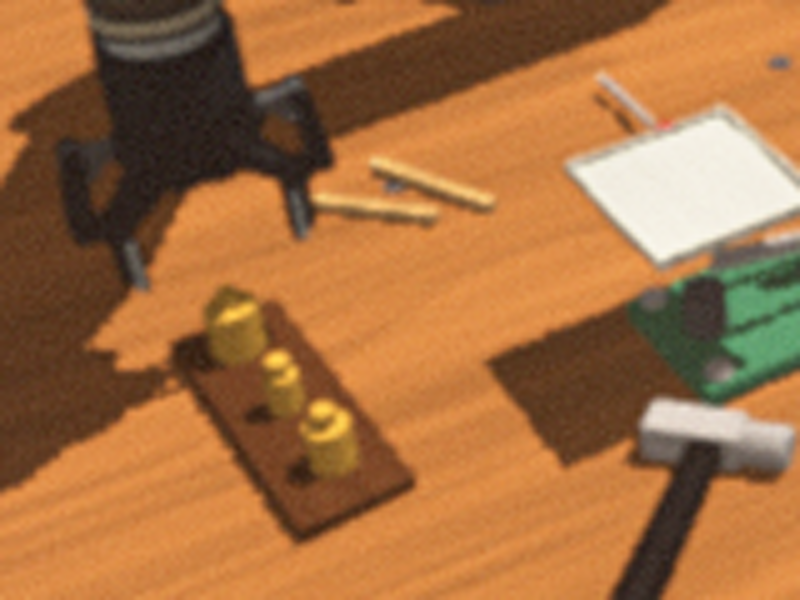

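The measured finger tips (138,288) and (302,237) agree with the calibration projection. Now descend and grip.

```bash
python3 -m jog '[{"x":0,"y":0,"grip":0,"z":16,"rx":0,"ry":0,"rz":0},{"x":0,"y":0,"grip":0,"z":16,"rx":0,"ry":0,"rz":0},{"x":0,"y":0,"grip":0,"z":12,"rx":0,"ry":0,"rz":0},{"x":0,"y":0,"grip":0,"z":0,"rx":0,"ry":0,"rz":0},{"x":0,"y":0,"grip":0,"z":0,"rx":0,"ry":0,"rz":0}]' 40; python3 -m jog '[{"x":0,"y":0,"grip":1,"z":0,"rx":0,"ry":0,"rz":0},{"x":0,"y":0,"grip":1,"z":0,"rx":0,"ry":0,"rz":0},{"x":0,"y":0,"grip":1,"z":0,"rx":0,"ry":0,"rz":0},{"x":0,"y":0,"grip":1,"z":0,"rx":0,"ry":0,"rz":0},{"x":0,"y":0,"grip":1,"z":0,"rx":0,"ry":0,"rz":0},{"x":0,"y":0,"grip":1,"z":0,"rx":0,"ry":0,"rz":0}]' 40;  python3 -c "
from h import *
snap('scene','s9')
s=get_state();print(s['eef_pos'],s['contact_force'],s['opening'])
crop('s9',120,180,280,300,5,'s9c')"
```

```text
time: 12.48
eef_pos: [0.4468, -0.38, 0.1969]
tcp_rot: [-0.707, 0.707, 0.001, 0.0]
contact_force: [-0.4, 0.8, -0.1]
opening: 0.999
time: 12.98
eef_pos: [0.4471, -0.3805, 0.1982]
tcp_rot: [-0.707, 0.707, -0.001, -0.0]
contact_force: [-0.1, 0.0, 3.2]
opening: 0.359
[ 0.44713887 -0.38051794  0.19819817] [-0.29188071 -1.23121239  3.72256265] 0.35623610968916586
```

View pics/s9c.png

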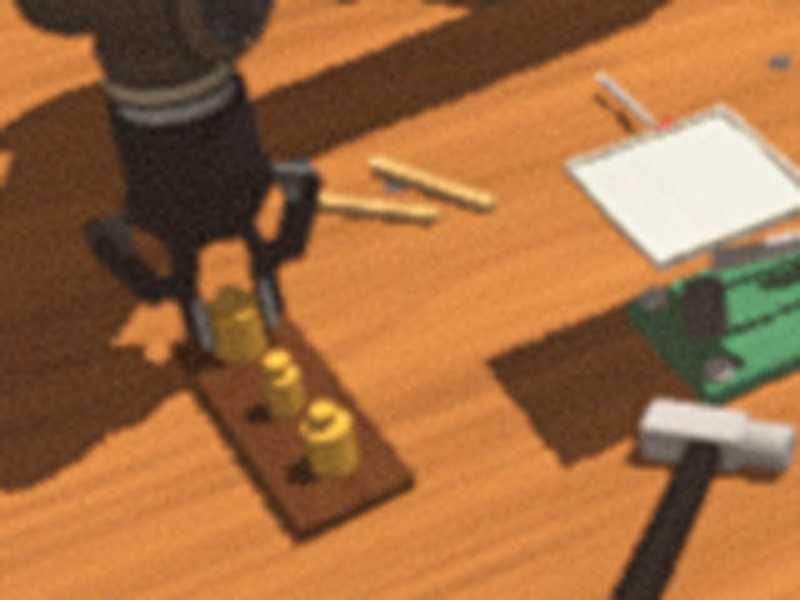

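```bash
python3 -m jog '[{"x":0,"y":0,"grip":1,"z":-10,"rx":0,"ry":0,"rz":0},{"x":0,"y":0,"grip":1,"z":-25,"rx":0,"ry":0,"rz":0},{"x":0,"y":0,"grip":1,"z":-35,"rx":0,"ry":0,"rz":0},{"x":0,"y":0,"grip":1,"z":-35,"rx":0,"ry":0,"rz":0},{"x":0,"y":0,"grip":1,"z":-35,"rx":0,"ry":0,"rz":0},{"x":-20,"y":-8,"grip":1,"z":-30,"rx":0,"ry":0,"rz":0},{"x":-30,"y":-14,"grip":1,"z":-15,"rx":0,"ry":0,"rz":0},{"x":-34,"y":-16,"grip":1,"z":0,"rx":0,"ry":0,"rz":0}]'; python3 -m jog '[{"x":-34,"y":-16,"grip":1,"z":0,"rx":0,"ry":0,"rz":0},{"x":-34,"y":-16,"grip":1,"z":0,"rx":0,"ry":0,"rz":0},{"x":-34,"y":-16,"grip":1,"z":0,"rx":0,"ry":0,"rz":0},{"x":-30,"y":-14,"grip":1,"z":0,"rx":0,"ry":0,"rz":0},{"x":-20,"y":-9,"grip":1,"z":0,"rx":0,"ry":0,"rz":0},{"x":-10,"y":-5,"grip":1,"z":0,"rx":0,"ry":0,"rz":0},{"x":0,"y":0,"grip":1,"z":0,"rx":0,"ry":0,"rz":0},{"x":0,"y":0,"grip":1,"z":0,"rx":0,"ry":0,"rz":0}]';python3 -c "
from h import *
F=[];P=[]
for i in range(6):
    read_camera('top');s=get_state();F.append(s['contact_force']);P.append(s['eef_pos'])
print(np.mean(F,0),np.mean(P,0),s['opening'])
snap('scene','s10');crop('s10',200,120,360,250,4.5,'s10c')
snap('top','t10');crop('t10',330,130,470,250,5,'t10c')"
```

```text
time: 13.7
eef_pos: [0.4852, -0.2966, 0.3879]
tcp_rot: [-0.706, 0.708, -0.004, 0.0]
contact_force: [0.8, 0.3, -2.3]
opening: 0.358
time: 14.37
eef_pos: [0.5608, -0.1342, 0.3818]
tcp_rot: [0.707, -0.707, -0.0, 0.001]
contact_force: [-1.2, -0.4, -1.6]
opening: 0.357
[ 0.02095413 -0.42541314 -1.8608258 ] [ 0.56062821 -0.13536795  0.38202747] 0.3573958696212915
```

View pics/s10c.png

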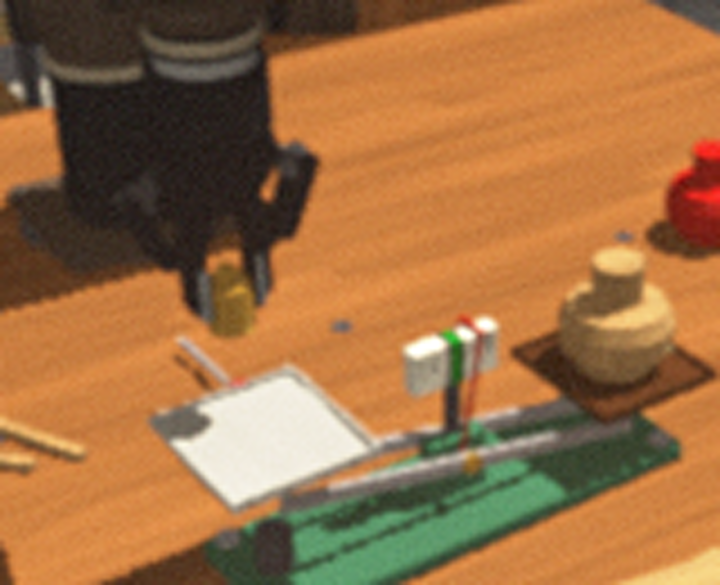

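View pics/t10c.png

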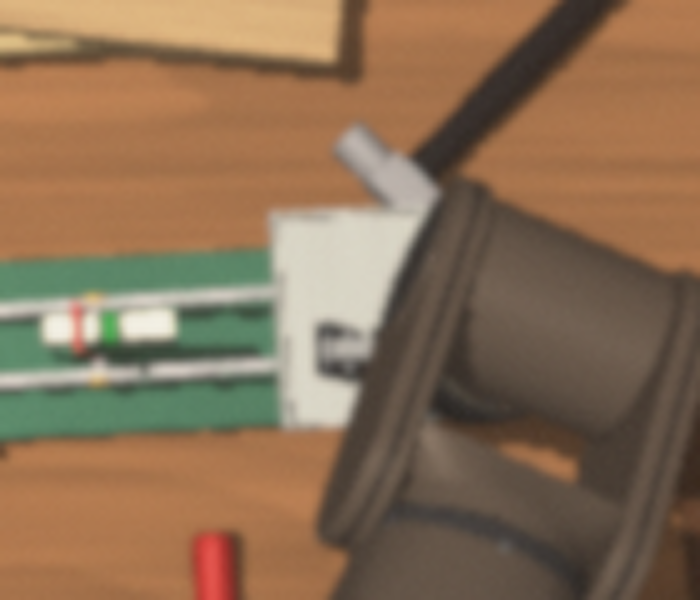

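```bash
python3 -m jog '[{"x":0,"y":0,"grip":1,"z":20,"rx":0,"ry":0,"rz":0},{"x":0,"y":0,"grip":1,"z":20,"rx":0,"ry":0,"rz":0},{"x":0,"y":0,"grip":1,"z":14,"rx":0,"ry":0,"rz":0},{"x":0,"y":0,"grip":1,"z":5,"rx":0,"ry":0,"rz":0},{"x":0,"y":0,"grip":1,"z":0,"rx":0,"ry":0,"rz":0},{"x":0,"y":0,"grip":1,"z":0,"rx":0,"ry":0,"rz":0}]';python3 -c "
from h import *
s=get_state();print(s['eef_pos'])
snap('scene','s11');crop('s11',200,120,360,250,4.5,'s11c')"
```

```text
time: 15.27
eef_pos: [0.5612, -0.1344, 0.3237]
tcp_rot: [-0.707, 0.708, -0.0, 0.0]
contact_force: [0.5, 0.2, -2.1]
opening: 0.357
[ 0.56121579 -0.13442962  0.32365143]
```

View pics/s11c.png

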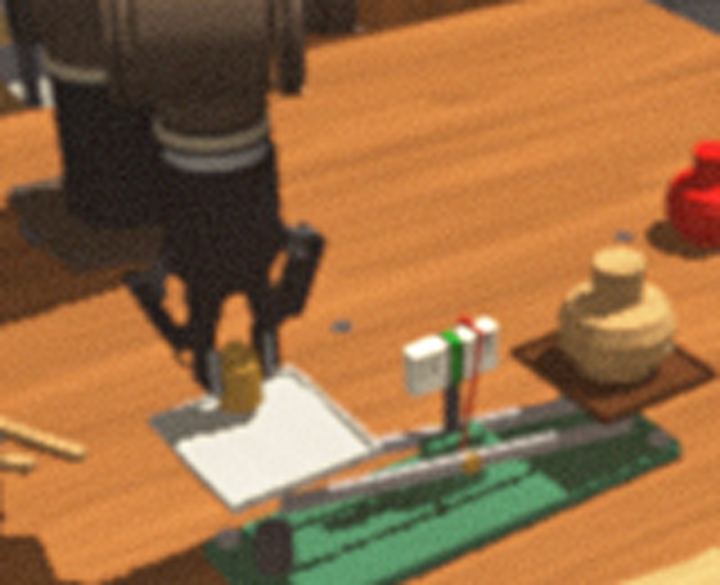

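```bash
python3 -m jog '[{"x":0,"y":0,"grip":1,"z":4,"rx":0,"ry":0,"rz":0},{"x":0,"y":0,"grip":1,"z":4,"rx":0,"ry":0,"rz":0},{"x":0,"y":0,"grip":1,"z":3,"rx":0,"ry":0,"rz":0},{"x":0,"y":0,"grip":1,"z":3,"rx":0,"ry":0,"rz":0},{"x":0,"y":0,"grip":1,"z":3,"rx":0,"ry":0,"rz":0},{"x":0,"y":0,"grip":1,"z":3,"rx":0,"ry":0,"rz":0},{"x":0,"y":0,"grip":1,"z":3,"rx":0,"ry":0,"rz":0},{"x":0,"y":0,"grip":1,"z":3,"rx":0,"ry":0,"rz":0}]';python3 -m jog '[{"x":0,"y":0,"grip":1,"z":3,"rx":0,"ry":0,"rz":0},{"x":0,"y":0,"grip":1,"z":3,"rx":0,"ry":0,"rz":0},{"x":0,"y":0,"grip":1,"z":2,"rx":0,"ry":0,"rz":0},{"x":0,"y":0,"grip":1,"z":0,"rx":0,"ry":0,"rz":0},{"x":0,"y":0,"grip":1,"z":0,"rx":0,"ry":0,"rz":0},{"x":0,"y":0,"grip":1,"z":0,"rx":0,"ry":0,"rz":0},{"x":0,"y":0,"grip":1,"z":0,"rx":0,"ry":0,"rz":0},{"x":0,"y":0,"grip":1,"z":0,"rx":0,"ry":0,"rz":0}]';python3 -c "
from h import *
F=[];P=[]
for i in range(6):
    read_camera('top');s=get_state();F.append(s['contact_force']);P.append(s['eef_pos'])
print(np.mean(F,0),np.mean(P,0),s['opening'])
snap('scene','s12');crop('s12',200,120,360,250,4.5,'s12c')"
```

```text
time: 15.98
eef_pos: [0.5612, -0.1343, 0.2972]
tcp_rot: [-0.707, 0.707, -0.0, 0.0]
contact_force: [0.7, -0.1, -0.3]
opening: 0.364
time: 16.65
eef_pos: [0.561, -0.1342, 0.2892]
tcp_rot: [-0.707, 0.707, 0.0, -0.0]
contact_force: [0.4, -0.6, -0.6]
opening: 0.357
[-0.47268352  0.06081376  0.20568998] [ 0.56097071 -0.13415166  0.28917751] 0.36039316234027624
```

View pics/s12c.png

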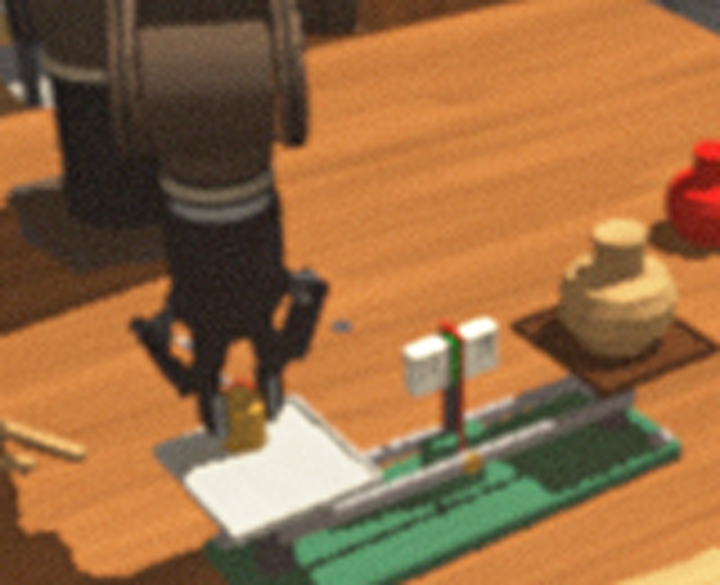

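The beam is near level with the weight standing on the pan, so I release it with a partial opening and retreat straight up.

```bash
python3 -m jog '[{"x":0,"y":0,"grip":0.5,"z":0,"rx":0,"ry":0,"rz":0},{"x":0,"y":0,"grip":0.4,"z":0,"rx":0,"ry":0,"rz":0},{"x":0,"y":0,"grip":0.4,"z":0,"rx":0,"ry":0,"rz":0},{"x":0,"y":0,"grip":0.4,"z":-10,"rx":0,"ry":0,"rz":0},{"x":0,"y":0,"grip":0.4,"z":-20,"rx":0,"ry":0,"rz":0},{"x":0,"y":0,"grip":0.4,"z":-30,"rx":0,"ry":0,"rz":0},{"x":0,"y":0,"grip":0.4,"z":-35,"rx":0,"ry":0,"rz":0},{"x":0,"y":0,"grip":0.4,"z":-35,"rx":0,"ry":0,"rz":0}]';python3 -m jog '[{"x":35,"y":0,"grip":0.4,"z":0,"rx":0,"ry":0,"rz":0},{"x":35,"y":0,"grip":0.4,"z":0,"rx":0,"ry":0,"rz":0},{"x":35,"y":0,"grip":0.4,"z":0,"rx":0,"ry":0,"rz":0},{"x":35,"y":0,"grip":0.4,"z":0,"rx":0,"ry":0,"rz":0},{"x":35,"y":0,"grip":0.4,"z":0,"rx":0,"ry":0,"rz":0},{"x":20,"y":0,"grip":0.4,"z":0,"rx":0,"ry":0,"rz":0},{"x":0,"y":0,"grip":0.4,"z":0,"rx":0,"ry":0,"rz":0},{"x":0,"y":0,"grip":0.4,"z":0,"rx":0,"ry":0,"rz":0}]';python3 -c "
from h import *
snap('scene','s13');crop('s13',200,120,360,250,4.5,'s13c')
snap('top','t13');crop('t13',270,160,430,250,5,'t13c')
crop('s13',280,180,330,230,12,'p13')
for th in(-.05,0,.05):
  # balance frame: mid, y axis
  m=np.array([.5865,.0165,.055]);y=np.array([-.047,.999,0])
  X=m+.1*(np.sin(th)*y+np.cos(th)*np.array([0,0,1]))
  print(th,(proj('s13',X)-[280,180])*12+5.5,(proj('t13',X)-[270,160])*5+2)
print(get_state()['eef_pos'],get_state()['time'])"
```

```text
time: 17.67
eef_pos: [0.5608, -0.134, 0.4208]
tcp_rot: [-0.707, 0.707, 0.0, -0.0]
contact_force: [0.8, -0.9, 0.8]
opening: 0.601
time: 18.33
eef_pos: [0.5606, -0.3302, 0.4196]
tcp_rot: [-0.706, 0.708, 0.0, 0.0]
contact_force: [0.8, 0.5, 1.0]
opening: 0.601
-0.05 [224.40696469 169.49575274] [420.81312163 170.89507122]
0 [240.16368357 163.30047943] [411.64462363 171.34868804]
0.05 [255.86684104 157.94033511] [402.44143495 171.84324597]
[ 0.56090175 -0.32846933  0.41948863] 18.4333
```

View pics/s13c.png

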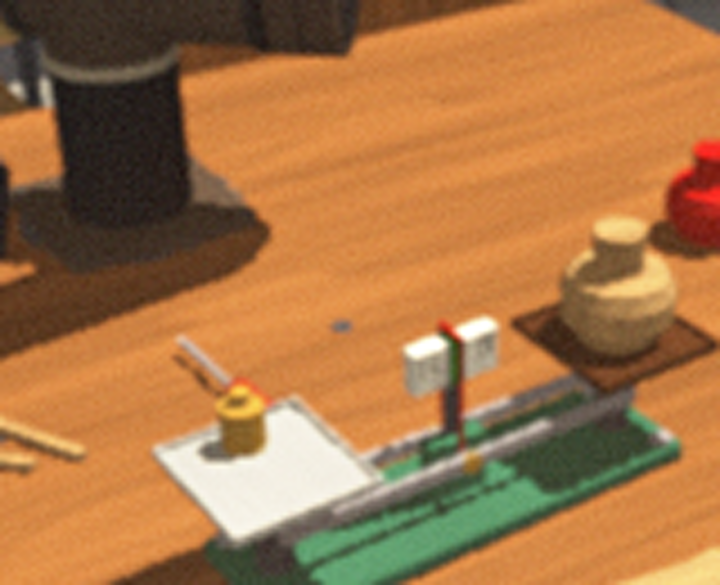

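View pics/t13c.png

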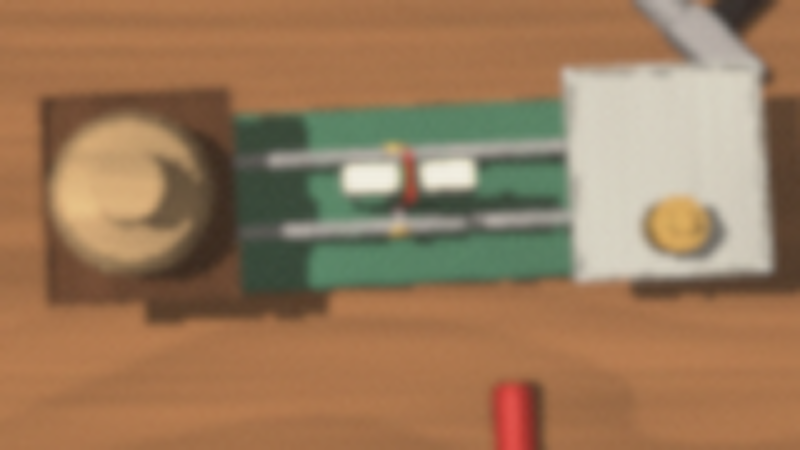

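View pics/p13.png

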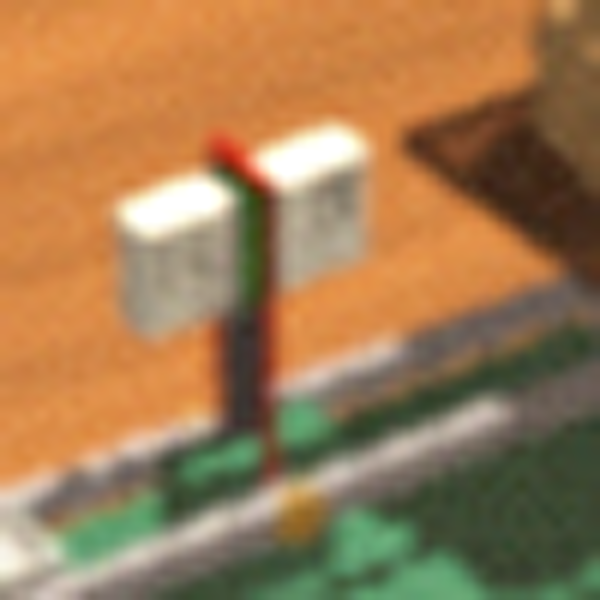

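The red bridge is midway on the plate (top crop: plate 342–477, pointer about 410), the same as the empty-level picture. I'll check it numerically against the start image and for rest.

```bash
python3 -m jog '[{"x":0,"y":0,"grip":0.4,"z":0,"rx":0,"ry":0,"rz":0},{"x":0,"y":0,"grip":0.4,"z":0,"rx":0,"ry":0,"rz":0},{"x":0,"y":0,"grip":0.4,"z":0,"rx":0,"ry":0,"rz":0},{"x":0,"y":0,"grip":0.4,"z":0,"rx":0,"ry":0,"rz":0},{"x":0,"y":0,"grip":0.4,"z":0,"rx":0,"ry":0,"rz":0},{"x":0,"y":0,"grip":0.4,"z":0,"rx":0,"ry":0,"rz":0}]'; python3 - <<'E'
from h import *
snap('top','t14');snap('scene','s14')
def red(tag,u0,v0,u1,v1):
    f=np.load(tag+'.npz')['frame'].astype(float)[v0:v1,u0:u1]
    w=np.clip(f[...,0]-1.8*f[...,1]-20,0,None); w*= (f[...,0]>1.5*f[...,2])
    g=np.mgrid[v0:v1,u0:u1];return (w*g[1]).sum()/w.sum(),(w*g[0]).sum()/w.sum(),w.sum()
for t in('t0','t4','t13','t14'):print(t,red(t,335,186,368,203))
for t in('s0','s13','s14'):print(t,red(t,285,185,318,222))
for th in(-.05,0,.05):
  m=np.array([.5865,.0165,.055]);y=np.array([-.047,.999,0]);X=m+.1*(np.sin(th)*y+np.cos(th)*np.array([0,0,1]))
  print(th,proj('t14',X),proj('s14',X))
for t in('s0','s14'):crop(t,280,180,330,230,7,'a'+t)
cv2.imwrite('pics/cmp.png',np.hstack([cv2.imread('pics/as0.png'),cv2.imread('pics/as14.png')]))
E
```

```text
time: 18.93
eef_pos: [0.5609, -0.3289, 0.4192]
tcp_rot: [-0.707, 0.707, -0.0, -0.0]
contact_force: [-0.1, 0.2, 0.4]
opening: 0.603Traceback (most recent call last):
  File "<stdin>", line 7, in <module>
  File "<stdin>", line 4, in red
    fid = stack.enter_context(open(os.fspath(file), "rb"))
                              ~~~~^^^^^^^^^^^^^^^^^^^^^^^
FileNotFoundError: [Errno 2] No such file or directory: 't0.npz'
```

```bash
python3 - <<'E'
from h import *
def red(tag,u0,v0,u1,v1):
    f=np.load(tag+'.npz')['frame'].astype(float)[v0:v1,u0:u1]
    w=np.clip(f[...,0]-1.8*f[...,1]-20,0,None)
    g=np.mgrid[v0:v1,u0:u1];return (w*g[1]).sum()/w.sum(),(w*g[0]).sum()/w.sum(),w.sum()
for t in('top0','t4','t13','t14'):print(t,red(t,335,186,368,203))
for th in(-.05,0,.05):
  m=np.array([.5865,.0165,.055]);y=np.array([-.047,.999,0]);X=m+.1*(np.sin(th)*y+np.cos(th)*np.array([0,0,1]))
  print(th,proj('t14',X),proj('s14',X))
for t in('scene0','s14'):crop(t,280,180,330,230,7,'a'+t)
cv2.imwrite('pics/cmp.png',np.hstack([cv2.imread('pics/ascene0.png'),cv2.imread('pics/as14.png')]))
E
```

```text
top0 (np.float64(nan), np.float64(nan), np.float64(0.0))
t4 (np.float64(nan), np.float64(nan), np.float64(0.0))
t13 (np.float64(nan), np.float64(nan), np.float64(0.0))
t14 (np.float64(nan), np.float64(nan), np.float64(0.0))
-0.05 [353.76262433 193.77901424] [298.24224706 193.66631273]
0 [351.92892473 193.86973761] [299.55530696 193.15003995]
0.05 [350.08828699 193.96864919] [300.86390342 192.70336126]<stdin>:5: RuntimeWarning: invalid value encountered in scalar divide
```

View pics/cmp.png

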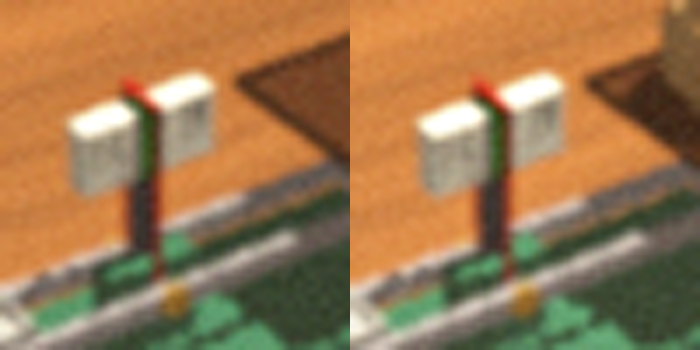

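```bash
python3 - <<'E'
from h import *
def prof(t,u0,u1,v0,v1):
    f=np.load(t+'.npz')['frame'].astype(float)[v0:v1,u0:u1];r=(f[...,0]-f[...,1]).mean(0);r=np.clip(r-np.median(r),0,None)
    return (r*np.arange(u0,u1)).sum()/r.sum()
for t in('top0','t4','t13','t14'):print(t,prof(t,344,361,193,199))
E
```

```text
top0 351.90992167101825
t4 351.38636363636357
t13 351.69314079422384
t14 351.68484848484854
```

```bash
python3 -c "
from plant import sign_off
print(sign_off())"
```

```text
the job is handed in; nothing more can be done
None
```

I stood the smaller pale blank upright in the middle of the wooden pan, then put the 200 g weight on the aluminium pan. That weight alone brought the balance level. I handed the job in at about 19 s; no verdict is reported.

**Pointer:** in the last top pictures it sits about 0.2 px from its empty-level position, where 0.05 rad is about 1.8 px. That is roughly 0.01 rad from level, well inside the green band. It did not move between two pictures more than 0.5 s apart.

**Everything else:** the blank and the 200 g weight stand upright and released. The 50 g and 100 g weights were left on their board. The arm ended clear of the balance, and I saw no bystander moved, though I did not measure their positions.

**Disagreements:**
- The two cameras disagreed by 3–8 mm in x when locating things, so I used positions midway between them.
- My first numeric pointer check failed (a wrong file name, then a colour threshold that found no red). A simpler profile check replaced it.
- The wrist force was too noisy to weigh the blank exactly. It put the blank at about 200 g, which agrees with the level beam.

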